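# Spent blade pack into the used-blade box

## Robot

A 7-joint arm with a two-finger parallel gripper is mounted at the origin on the work surface. World frame = base frame: x ahead of the robot, y to its left, z up, the work surface at z = 0. Lengths are in mm, angles in rad, forces in N, time in s.
With the tool pointing down it reaches from about 400 to 875 mm from the base axis. Payload 6.5 kg.
Tool frame: the origin (TCP) lies midway between the tips of the shut fingers; the grasp point (between the pads) lies 19 mm behind it (bot.grip_depth is the distance from the TCP to the grasp point, in mm); z points along the fingers, y is the line along which they close (so a half turn about z gives the same grasp; the last joint's range is limited). The gripper opens to 85 mm and grips with 20 to 120 N. Pads are 22 mm wide; open, the fingers measure 114 mm over their backs; the gripper's body (76 mm by 85 mm) begins 54 mm behind the grasp point. The pads swing forward as they close: fully open they stand 13 mm farther back than shut.
Start: joints at [-1.318, 0.536, -0.004, 1.538, 0.003, 1.067, -0.071], TCP at [203.723, 617.242, 231.29] pointing down, gripper open.
Joint ranges: [-2.7, 2.7], [-0.37, 2.16], [-1.27, 1.26], [0.24, 2.4], [-1.31, 4.45], [0.19, 1.91], [-2.76, 2.76]. Speed limits (rad/s): [2.39, 2.39, 3.14, 3.14, 3.14, 3.14, 3.14].

## Interface

Orientations are given as a unit quaternion [w, x, y, z].
In Python, from bench import telemetry, read_camera, ticket, bot gives the robot as it stands.
- The arm moves only by the tool play_rows, never from a script. Its argument "motion" is a list of rows, each a list of 4 numbers: the shift along the tool's x, y, z normalised to -1 to 1, where 1 is 0.04 m, then the turn about the tool's z normalised to -1 to 1, where 1 is 6 degrees. In form: [[x, y, z, roll], ...]. A call has 1 to 5 rows; each row shifts and turns the commanded pose from where the row before left it, along the tool's axes as they then stand; what a row does not reach is not made up. A row lasts 1/12 s, in which the tool goes at most 41.7 mm and 7.16 degrees, less where a joint would pass 70% of its speed; a pose out of reach is approached as far as the arm can. A call with a number of a shift or a turn outside -1 to 1 is refused whole. A call with a gripper value outside its range is refused whole. "grip" is the gripper command: -1 is fully open, 1 is shut, values between are in proportion, set as the call begins (left out, the last holds). The fingers move at their own pace and stop on an object; "squeeze" is the grip in N (left out, the last holds). Time passes only in rows, so rows that do not move let the fingers close. It gives the time, the measured TCP pose, the force, the opening and the grip force at its end, in the units of the state.
- telemetry.read_state(): the state, without advancing time (a new reading comes with each control period).
- read_camera(name): name is "scene" or "top" or "wrist"; returns a dict with "img" (480x640x3 uint8, blue, green, red), "range_z" (480x640 float32, mm along the optical axis (not along the pixel's ray), 0 where there is no reading), "mtx" (3x3 intrinsics, pixels), "k1" (the pictures are not rectified: a ray, as slopes to the right and down, at radius r is drawn at 1 + k1 r^2 times it, then the intrinsics apply), "R" (3x3) and "t" (3): a world point X has camera coordinates R X + t; the wrist camera has in their place "hand_eye" (4x4, takes a point from camera to tool coordinates, whose origin is the TCP and whose axes are the flange's). Camera axes: x right, y down, z forward; pixel columns grow to the right and rows downward; lengths in mm; the calibration is good to about 2 mm. A picture is of the moment at which its call begins: read the wrist's pose just before it.
- ticket.job_done(): hands the job in; it is judged then, once.
The state is a dict: "clock": time; "joint_positions": joint angles; "qd": joint speeds; "joint_torque": joint torques, N m; "position": TCP position; "orientation": TCP orientation; "ft_force": force on the tool from outside, world axes, zero at the start; "wrist_torque": the same for the moment, N m; "finger_gap": finger opening in mm; "grip_force": force on a finger pad.
Only numpy, scipy, OpenCV 4.12 (cv2) and the standard library are available. Lean on these libraries where they do the work, as an engineer would, in place of code of your own. Each camera call takes 0.05 s, during which the arm holds its last target. There are 200 camera calls.

## Task

Dispose of the spent blade pack that lies on the ledge of the blue used-blade box, without picking it up. With one finger push the self-closing flap down by its handle, and while that finger keeps the flap open, push the pack off the ledge through the opening with the other finger; then let go so that the flap springs shut. Leave the spacer ring on the ledge and everything else on the bench where it is.

Things in the scene. Friction and masses are not known exactly. Their poses are not given: they have to be found in the camera images.
- box: Used-blade box of blue sheet steel, fixed. Origin: on the bench, straight under the ledge's inner edge, mid-width. x: level, from the ledge towards the flap; y: left of that; z up (notes use this box frame, mm). Spans x -126 to 151, y -86 to 86; 10 mm side rims at y +-84. Top at z 140: x -126 to 0 is the flat loading ledge, x 0 to 135 by y -65 to 65 the opening under the flap.
- ledge_edge (a point): Middle of the ledge's inner edge, on its top face (z 140), where the opening begins. The ledge is a bare-steel plate 4 mm thick.
- box_floor (a point): On the inside floor of the box (z 4), under the ledge's inner edge. The box is hollow under flap and ledge alike; what passes the flap drops to this floor.
- flap (a joint): Flap angle, rad: 0 shut, 1.1 fully down. Steel pan 133 (x) by 124 (y) mm, hinged at its far end; its near end swings down into the box. Shut, its top is at z 152 and its skirt bars the ledge edge (z 134 to 152): pushing the pack against the skirt cannot open it, only pressing down from above. A spring shuts it: about 0.14 Nm shut, 0.3 Nm at 0.5 rad. At 0.3 rad the gap at the ledge edge is 40 mm.
- hinge (a point): Middle of the flap's hinge pin, level along the box's y, at x 135, z 144.
- handle (a point): Middle of the top face of the flap's handle, a flat bar 94 mm long along x, 16 wide, on two posts. Shut: x 13 to 107, y 38, top at z 182 (38 above the pin). It moves with the flap. Its near part (x 25) pushed down to z 147 opens the flap about 0.34 rad; a fingertip then sliding along it towards the hinge at z 147 opens it further (about 0.55 rad at x 65). Beyond x 75 a dragging fingertip may jam.
- pack: Spent blade pack: black plastic block with a dark steel top clip, 30 mm (its x) by 48 (its y) by 20 high, 60 to 130 g, lying flat on the ledge right of the handle, its long side roughly parallel to the ledge's inner edge (within 0.2 rad). Origin: centre of its underside.
- spacer: Steel spacer ring lying flat on the left outer part of the ledge, 34 mm across, 14 high. Not part of the job. Origin: centre of its underside.
- spool: Bystander: wooden thread spool standing on the bench left of the box, 48 mm across, 60 high. Origin: centre of its underside.
- driver: Bystander: screwdriver with a dark wooden handle lying on the bench right of the box, 150 mm long. Origin: underside, mid-length.
- glue_jar: Bystander: amber glue jar on the bench to the robot's left, 60 mm across, 75 high. Origin: centre of its underside.
- maul: Bystander: white-headed maul lying on the bench far left, 235 mm long, 56 thick. Origin: underside, near the head's end.
- rivet_cup: Bystander: steel rivet cup on the bench to the robot's right, 68 mm across, 45 high. Origin: centre of its underside.
- hole_punch: Bystander: round steel hole punch lying on the bench far right, 100 mm long. Origin: underside, mid-length.
There are look-alikes about, which are no part of the job. There is more than one size of the pack; the job needs the smallest.

How it is judged (in metres and radians):
On the way, in this order (a step that is already met when the one before it is completed fails the run):
1. the flap is held open (0.2 rad or more) by a finger while the pack still lies on the ledge (value of joint flap above 0.2 rad and contact force between the fingers and flap above 0.5 N and x of pack in the frame of box below 0 m and height (world z) of pack above 0.135 m), for 0.2 s.
2. the pack has dropped into the box while the flap is still held open (value of joint flap above 0.2 rad and contact force between the fingers and flap above 0.5 N and height (world z) of pack below 0.08 m and x of pack in the frame of box between -0.126 and 0.151 m), for 0.1 s.
At the end, for the whole second after the job is handed in: The pack lies still inside the box, its origin less than 80 mm above the bench; the flap has sprung shut (under 0.05 rad) (value of joint flap below 0.05 rad and height (world z) of pack below 0.08 m and x of pack in the frame of box between -0.126 and 0.151 m and y of pack in the frame of box between -0.086 and 0.086 m and linear speed of pack below 0.02 m/s); the robot touches nothing.
It fails at once if the pack is lifted more than 25 mm above the ledge (height (world z) of pack above 0.165 m).
It fails at once if the spacer ring on the ledge is moved more than 20 mm (distance of spacer from where it was at the start of the episode above 0.02 m).
It fails at once if other things on the bench are moved more than 30 mm (distance of any of spool, driver, glue_jar, maul, rivet_cup, hole_punch from where it was at the start of the episode above 0.03 m).
It also fails if it takes over 48 s, if anything falls off the work surface, if the arm or the gripper's body presses on something with over 40 N, if the wrist force passes 120 N, or if a joint passes its speed limit or range.

## Working session

There is one attempt and no reset: what is moved stays moved. The work goes in short steps, Python scripts to look and compute and a tool call to move; the robot and the scene stay as the last step left them, time stands still between calls to the robot, and variables do not carry over. Pictures are saved under pics/ and viewed, at most 10 in all, crops included, and the job is handed in when it is done.

Besides the shell and the picture viewer there is one more tool, called after "Call:" as name([rows], argument=value, ...), one row to a line, values as JSON. play_rows: Moves the arm, as the interface text tells. Scaled input: -1 to 1 covers 0.04 m each way for a shift and 6 degrees each way for a turn. Its arguments: {"type":"object","properties":{"motion":{"type":"array"},"grip":{"type":"number"},"squeeze":{"type":"number"}},"required":["motion"]}

```bash
mkdir -p pics; cat > h.py <<'E'
import numpy as np, cv2
from scipy.spatial.transform import Rotation as Ro
from bench import telemetry, read_camera, ticket, bot
def pts(c):
    """world (or camera for wrist) points per pixel from depth"""
    h,w=c["range_z"].shape; K=np.array(c["mtx"])
    u,v=np.meshgrid(np.arange(w),np.arange(h))
    d=np.array([c["k1"],0,0,0],float)
    n=cv2.undistortPoints(np.stack([u,v],-1).reshape(-1,1,2).astype(float),K,d).reshape(h,w,2)
    z=c["range_z"]; P=np.stack([n[...,0]*z,n[...,1]*z,z],-1)
    if "R" in c: P=(P-np.array(c["t"]).ravel())@np.array(c["R"])
    else:
        H=np.array(c["hand_eye"]); P=P@H[:3,:3].T+H[:3,3]
    P[z==0]=np.nan
    return P
def towld(P,s):
    q=s["orientation"]; return P@Ro.from_quat([q[1],q[2],q[3],q[0]]).as_matrix().T+np.array(s["position"])
E
python3 - <<'E'
from h import *
print(telemetry.read_state())
for n in("scene","top"):
    c=read_camera(n); cv2.imwrite(f"pics/{n}0.png",c["img"]); P=pts(c); np.save(n+"P.npy",P); print(n,c["k1"],c["mtx"],(-np.array(c["R"]).T@np.array(c["t"]).ravel()))
E
```

```text
{'clock': 0.0, 'joint_positions': array([-1.31819638,  0.53718233, -0.00446451,  1.53886727,  0.00259665,
        1.06728601, -0.07119807]), 'qd': array([ 0.00060494,  0.00115837, -0.00181399, -0.00064283, -0.00095744,
       -0.00019046,  0.00038129]), 'joint_torque': array([-1.31139936e-04, -5.83414257e+01,  1.04868717e+00, -2.59116465e+01,
        1.23013588e-02,  9.44552652e-03, -2.03936520e-05]), 'position': array([203.531903  , 616.65104038, 230.404647  ]), 'orientation': array([-8.26200398e-05,  1.58679110e-01,  9.87329826e-01, -8.64647758e-04]), 'ft_force': array([ 0.07405681, -0.33395443, -0.5665798 ]), 'wrist_torque': array([0.03282026, 0.00577497, 0.00371303]), 'grip_force': 0.0, 'finger_gap': 85.86649184086053}
scene 0.035334307555055726 [[444.27364909   0.         325.48867285]
 [  0.         444.27364909 242.40524707]
 [  0.           0.           1.        ]] [1208.92671393  206.21695241 1097.22875054]
top -0.07077335365934463 [[479.88757092   0.         324.13946531]
 [  0.         479.88757092 236.02254697]
 [  0.           0.           1.        ]] [ 319.15912432   30.61894684 1159.39912268]
```

View pics/scene0.png

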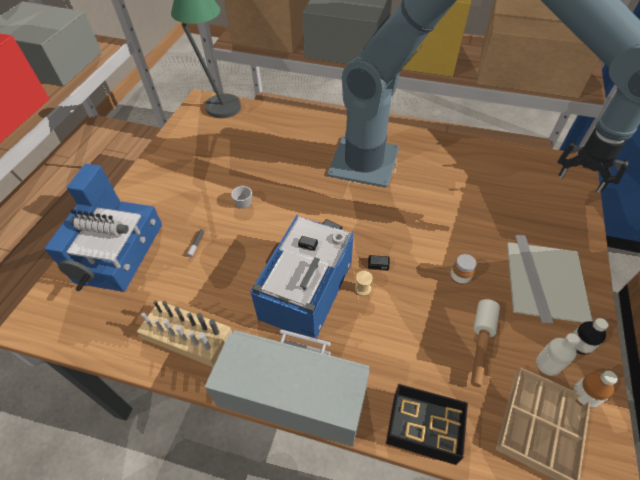

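View pics/top0.png

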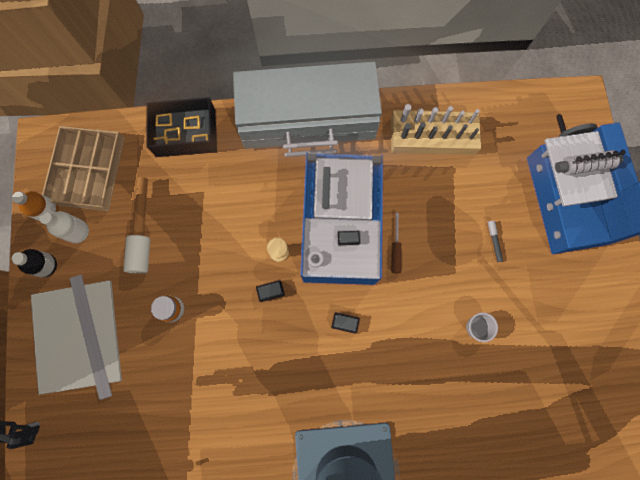

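The pictures show the box in the middle, with its ledge toward the robot. In the top view the pack is at about (348,238), the spacer at (316,258) and the handle at (326,188). The look-alike packs are on the bench at (270,291) and (346,322).

```bash
python3 - <<'E'
from h import *
im=cv2.imread("pics/top0.png"); P=np.load("topP.npy")
sub=np.zeros(im.shape[:2],bool); sub[145:290,290:395]=1
Z=P[...,2]
m=sub&(Z>125)&(Z<200)
# box outline (z>125)
X=P[m][:,:2]; r=cv2.minAreaRect(X.astype(np.float32)); print("box",r,cv2.boxPoints(r))
for n,(v,u) in {"ledge":(265,350),"flap":(188,355),"handle":(188,326),"pack":(238,348),"spacer":(254,316)}.items(): print(n,P[v,u])
hsv=cv2.cvtColor(im,cv2.COLOR_BGR2HSV)
dark=sub&(hsv[...,2]<110)&(Z>146)&(Z<175)
dark[:218]=0
k=dark.astype(np.uint8); nn,l,st,ce=cv2.connectedComponentsWithStats(k)
for i in range(1,nn):
    if st[i,4]>40:
        q=P[l==i]; q=q[q[:,2]>155]; print("dark",st[i],ce[i],cv2.minAreaRect(q[:,:2].astype(np.float32)),np.median(q[:,2]))
h=sub&(Z>172)&(Z<195); q=P[h]; print("handle",len(q),cv2.minAreaRect(q[:,:2].astype(np.float32)),np.median(q[:,2]))
f=sub&(Z>146)&(Z<158);f[225:]=0; q=P[f]; print("flap",cv2.minAreaRect(q[:,:2].astype(np.float32)),np.median(q[:,2]))
s=sub&(Z>148)&(Z<160);s[:240]=0;s[:,335:]=0; q=P[s]; print("spacer",len(q),cv2.minAreaRect(q[:,:2].astype(np.float32)),np.median(q[:,2]))
c=im[140:295,285:400]; cv2.imwrite("pics/crop.png",cv2.resize(c,None,fx=3.8,fy=3.8,interpolation=cv2.INTER_CUBIC))
E
```

```text
box ((574.2700805664062, -36.79618835449219), (172.71080017089844, 279.6614990234375), 83.31573486328125) [[ 425.33823  -106.28858 ]
 [ 703.09875  -138.8406  ]
 [ 723.2019     32.696205]
 [ 445.4414     65.24823 ]]
ledge [460.50755477 -41.86117989 138.60841954]
flap [628.1092905  -68.27071112 148.78008222]
handle [622.42221999  -3.49899355 183.84113297]
pack [514.7687149  -41.28319121 163.89843763]
spacer [487.62707182  28.96915875 155.26751919]
dark [338 231  23  15 315] [348.73015873 237.68888889] ((516.5771484375, -43.815147399902344), (47.29502487182617, 30.423860549926758), 86.38150787353516) 158.85800538921166
handle 315 ((625.3956298828125, -4.250556945800781), (15.922683715820312, 92.21867370605469), 83.28298950195312) 181.60906920032122
flap ((627.7194213867188, -42.43749237060547), (171.39503479003906, 164.3606719970703), 83.39514923095703) 151.85513463353985
spacer 188 ((481.09051513671875, 37.689048767089844), (46.44243621826172, 71.30937957763672), 83.31108856201172) 152.52280566984604
```

View pics/crop.png

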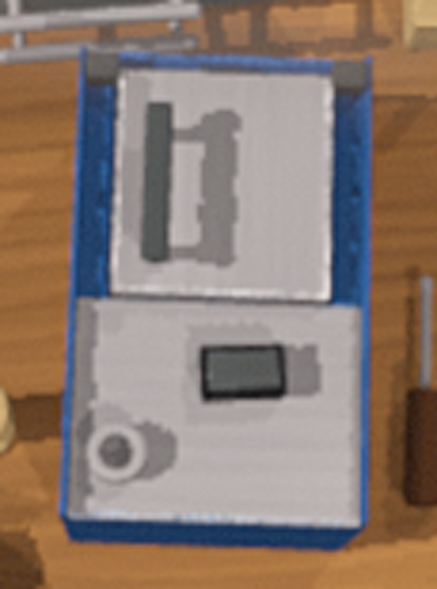

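Call:
play_rows([
  [0, 0, 0, 0.95],
  [0, 0, 0, 0.95],
  [0, 0, 0, 0.95],
  [0, 0, 0, 0.95],
  [0, 0, 0, 0.95],
], grip=-1, squeeze=20)

```text
clock: 0.52
position: [203.6, 616.9, 230.8]
orientation: [0.0, 0.399, 0.917, -0.001]
ft_force: [-0.2, -0.8, -0.9]
finger_gap: 85.4
grip_force: 0.0
```

Call:
play_rows([
  [0, 0, 0, 0.95],
  [0, 0, 0, 0.95],
  [0, 0, 0, 0.95],
  [0, 0, 0, 0.95],
  [0, 0, 0, 0],
])

```text
clock: 0.93
position: [203.4, 617.0, 230.8]
orientation: [0.0, 0.572, 0.82, -0.0]
ft_force: [-0.4, -0.2, 0.9]
finger_gap: 85.2
grip_force: 0.0
```

Call:
play_rows([
  [-0.88, 0.11, 0, 0],
  [-0.88, 0.11, 0, 0],
  [-0.88, 0.11, 0, 0],
  [-0.88, 0.11, 0, 0],
  [-0.88, 0.11, 0, 0],
])

```text
clock: 1.35
position: [286.2, 458.2, 231.1]
orientation: [0.0, 0.569, 0.822, -0.0]
ft_force: [0.2, 0.8, 0.8]
finger_gap: 85.3
grip_force: 0.0
```

Call:
play_rows([
  [-0.88, 0.11, 0, 0],
  [-0.88, 0.11, 0, 0],
  [-0.88, 0.11, 0, 0],
  [-0.88, 0.11, 0, 0],
  [-0.88, 0.11, 0, 0],
])

```text
clock: 1.77
position: [368.3, 301.1, 231.3]
orientation: [0.0, 0.569, 0.822, 0.0]
ft_force: [1.2, 0.2, -0.7]
finger_gap: 85.3
grip_force: 0.0
```

Call:
play_rows([
  [-0.88, 0.11, 0, 0],
  [-0.88, 0.11, 0, 0],
  [-0.88, 0.11, 0, 0],
  [-0.88, 0.11, 0, 0],
  [-0.88, 0.11, 0, 0],
])

```text
clock: 2.18
position: [450.3, 143.8, 231.3]
orientation: [0.0, 0.569, 0.822, 0.0]
ft_force: [-0.5, 0.6, -0.3]
finger_gap: 85.4
grip_force: 0.0
```

Call:
play_rows([
  [-0.88, 0.11, 0, 0],
  [-0.88, 0.11, 0, 0],
  [-0.88, 0.11, 0, 0],
  [-0.88, 0.11, 0, 0],
  [-0.88, 0.11, 0, 0],
])

```text
clock: 2.6
position: [532.4, -13.3, 231.2]
orientation: [-0.0, 0.569, 0.822, -0.0]
ft_force: [0.9, 0.9, 0.9]
finger_gap: 85.5
grip_force: 0.0
```

Call:
play_rows([
  [0, 0, 0, 0],
  [0, 0, 0, 0],
])

```text
clock: 2.77
position: [532.2, -14.1, 231.1]
orientation: [0.0, 0.571, 0.821, -0.0]
ft_force: [-1.0, 0.9, -0.3]
finger_gap: 85.6
grip_force: 0.0
```

```bash
cat >> h.py <<'E'
O=np.array([561.9,-35.3]); YAW=-6.68
def box(p): a=np.radians(YAW); c,s=np.cos(a),np.sin(a); return (np.asarray(p)[...,:2]-O)@np.array([[c,-s],[s,c]])
def pose():
    s=telemetry.read_state(); q=s["orientation"]; R=Ro.from_quat([q[1],q[2],q[3],q[0]]).as_matrix()
    return s,R,np.degrees(np.arctan2(R[1,1],R[0,1]))
def plan(a,phi,g,z):
    """A finger centre (box mm), finger line angle in box deg, gap, TCP z -> shift in rows' units"""
    s,R,w=pose(); f=np.radians(phi); u=np.array([np.cos(f),np.sin(f)])
    t=np.array(a)-(7.25+g/2)*u; b=np.array(a)-(7.25+g)*u+11*np.array([u[1],-u[0]])
    y=np.radians(YAW); W=O+np.array([[np.cos(y),-np.sin(y)],[np.sin(y),np.cos(y)]])@t
    d=np.array([*W,z])-s["position"]
    print("B corner",b.round(1),"tool shift mm",(R.T@d).round(1),"roll deg",round(w-(phi+YAW),2),"force",s["ft_force"].round(1),"gap",s["finger_gap"])
E
python3 - <<'E'
from h import *
s,R,w=pose(); c=read_camera("wrist"); cv2.imwrite("pics/w0.png",c["img"]); P=towld(pts(c),s); np.save("wP.npy",P)
print(s["position"],w); hsv=cv2.cvtColor(c["img"],cv2.COLOR_BGR2HSV)
m=(P[...,2]>154)&(P[...,2]<165)&(hsv[...,2]<120); n,l,st,ce=cv2.connectedComponentsWithStats(m.astype(np.uint8))
for i in range(1,n):
    if st[i,4]>800: q=P[l==i]; print(st[i],box(q.mean(0)),cv2.minAreaRect(box(q).astype(np.float32)))
m=(P[...,2]>175)&(P[...,2]<188); b=box(P[m]); print(m.sum(),np.percentile(b,[1,50,99],axis=0))
plan((12.5,38),27,85.3,231)
E
```

```text
[532.24901323 -14.07164202 231.13894985] 20.34055160884081
[ 251  246   65   75 2884] [-41.64168876 -11.34106378] ((-41.1549072265625, -13.079769134521484), (29.90294075012207, 47.7561149597168), 4.120333671569824)
3827 [[ 15.03925743  31.34824659]
 [ 58.90381304  39.79252918]
 [106.08555072  46.89351403]]
B corner [-65.  -13.8] tool shift mm [-4.2 -1.3 -0. ] roll deg 0.17 force [ 0.3 -0.2  0.1] gap 85.30088837549218
```

View pics/w0.png

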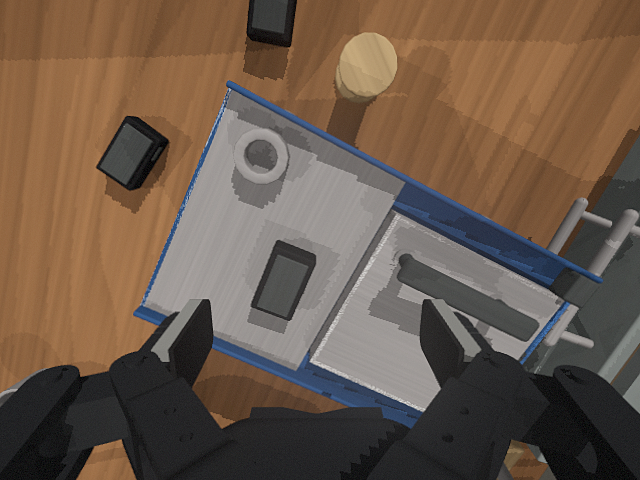

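The wrist view shows the pack at (283,280), the ring at (261,155), the handle from (403,262) to (535,330), and the open fingertips at about (190,325) and (440,325). I'll check the fingertip geometry from depth.

```bash
python3 - <<'E'
from h import *
s,R,w=pose(); P=np.load("wP.npy"); T=(P-s["position"])@R
m=(T[...,2]>-60)&(T[...,2]<10)&(np.abs(T[...,0])<40)
for sg in(-1,1):
    q=T[m&(T[...,1]*sg>20)]
    print(len(q),"x",np.percentile(q[:,0],[1,50,99]).round(1),"zmax",np.percentile(q[:,2],[95,99.5]).round(1))
    for z0 in(-17,-22,-28):
        k=q[np.abs(q[:,2]-z0)<3]; print(z0,len(k),np.percentile(k,[2,50,98],axis=0).round(1).tolist() if len(k)>5 else"")
E
```

```text
4941 x [-11.5   6.3  12.4] zmax [-17.9 -13.4]
-17 329 [[-11.4, -52.8, -19.9], [2.6, -42.4, -17.5], [10.1, -41.9, -14.2]]
-22 465 [[-11.0, -54.8, -24.8], [5.6, -42.5, -22.1], [10.2, -41.9, -19.2]]
-28 589 [[-11.5, -55.4, -30.9], [5.6, -42.5, -28.2], [10.2, -41.9, -25.1]]
4934 x [-11.7   6.   12.2] zmax [-17.8 -13.2]
-17 338 [[-11.5, 42.8, -19.8], [2.3, 43.3, -17.3], [9.9, 53.3, -14.1]]
-22 473 [[-11.3, 42.8, -24.8], [5.5, 43.3, -22.2], [10.0, 55.6, -19.1]]
-28 577 [[-12.1, 42.8, -30.9], [5.5, 43.4, -28.0], [10.1, 56.0, -25.1]]
```

Call:
play_rows([
  [-0.1, -0.01, 0.5, 0],
  [0, 0, 0.5, 0],
  [0, 0, 0.4, 0],
  [0, 0, 0, 0],
])

```text
clock: 3.15
position: [530.2, -13.4, 172.4]
orientation: [-0.003, 0.569, 0.823, -0.002]
ft_force: [-1.6, -0.2, -0.9]
finger_gap: 85.6
grip_force: 0.0
```

Call:
play_rows([
  [0, 0, 0.25, 0],
  [0, 0, 0.25, 0],
  [0, 0, 0.15, 0],
  [0, 0, 0, 0],
])

```text
clock: 3.48
position: [532.5, -15.0, 148.4]
orientation: [-0.001, 0.57, 0.822, -0.0]
ft_force: [-0.9, 0.7, 0.9]
finger_gap: 85.7
grip_force: 0.9
```

```bash
python3 - <<'E'
from h import *
print(pose()[0]["position"])
plan((13.5,38),27,85.3,134)
E
```

```text
[532.49024436 -14.95435701 148.3920388 ]
B corner [-64.  -13.8] tool shift mm [-1.6 -0.1 14.4] roll deg 0.18 force [-0.9  0.7  0.9] gap 85.67383576868801
```

```bash
python3 - <<'E'
from h import *
s,R,w=pose(); c=read_camera("wrist"); cv2.imwrite("pics/w1.png",c["img"]); P=towld(pts(c),s)
print(s["ft_force"],s["wrist_torque"])
E
```

```text
[-0.85108483  0.67348583  0.92277161] [0.22426275 0.05014352 0.0116551 ]
```

View pics/w1.png

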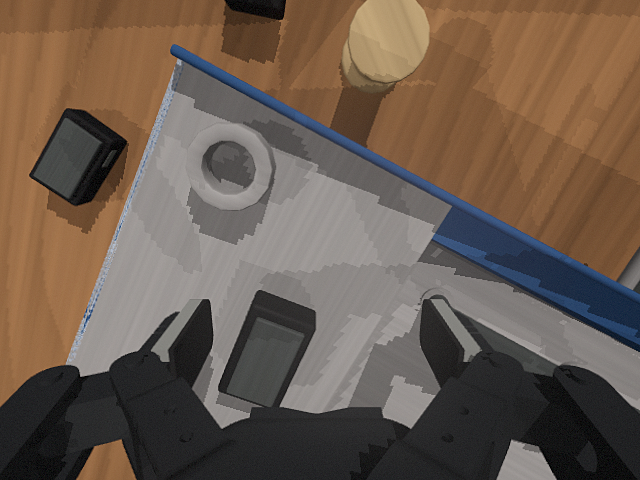

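The right finger is on the handle's near end at (432,293), and the left finger sits clear behind the pack at (265,350). I'll continue down.

Call:
play_rows([
  [-0.03, 0, 0.12, 0],
  [0, 0, 0.12, 0],
  [0, 0, 0.12, 0],
  [0, 0, 0, 0],
  [0, 0, 0, 0],
])

```text
clock: 3.95
position: [533.4, -16.8, 134.7]
orientation: [-0.0, 0.57, 0.821, -0.0]
ft_force: [-1.3, 0.7, 2.2]
finger_gap: 85.7
grip_force: 1.1
```

```bash
python3 - <<'E'
from h import *
s,R,w=pose();print(s["position"])
c=read_camera("top"); P=pts(c); b=box(P); m=(b[...,0]>40)&(b[...,0]<125)&(b[...,1]>-55)&(b[...,1]<20)&(P[...,2]>60)&(P[...,2]<153)
print("flap",np.arctan(np.polyfit(b[m][:,0],P[m][:,2],1)[0]),m.sum())
for a,f,g,z in (((30,38),27,85,134),((45,38),28,85,134),((58,38),30,80,136),((60,38),34,70,139),((62,38),42,57,142)): plan(a,f,g,z)
E
```

```text
[533.43976589 -16.80502888 134.70727511]Traceback (most recent call last):
  File "<stdin>", line 4, in <module>
    raise TypeError("expected non-empty vector for x")
TypeError: expected non-empty vector for x
```

```bash
python3 - <<'E'
from h import *
c=read_camera("scene"); P=pts(c); b=box(P); m=(b[...,0]>30)&(b[...,0]<128)&(b[...,1]>-55)&(b[...,1]<25)&(P[...,2]>60)&(P[...,2]<153)
if m.sum()>20: print("flap",np.arctan(np.polyfit(b[m][:,0],P[m][:,2],1)[0]),m.sum())
for a,f,g,z in (((13.5,38),27,85,134.5),((30,38),27,85,134),((45,38),28,85,134),((58,38),30,80,136),((60,38),34,70,139),((62,38),42,57,142)): plan(a,f,g,z)
E
```

```text
flap 0.28587094594161383 812
B corner [-63.7 -13.7] tool shift mm [ 0.5 -0.3  0.5] roll deg 0.11 force [-1.5  0.8  1.5] gap 85.64070312281946
B corner [-47.2 -13.7] tool shift mm [-7.  14.4  1. ] roll deg 0.11 force [-1.5  0.8  1.5] gap 85.64070312281946
B corner [-31.3 -15. ] tool shift mm [-14.7  27.8   1. ] roll deg -0.89 force [-1.5  0.8  1.5] gap 85.64070312281946
B corner [-12.1 -15.2] tool shift mm [-22.3  41.9  -1. ] roll deg -2.89 force [-1.5  0.8  1.5] gap 85.64070312281946
B corner [  2.1 -14.3] tool shift mm [-25.9  48.9  -4. ] roll deg -6.89 force [-1.5  0.8  1.5] gap 85.64070312281946
B corner [ 21.6 -13.2] tool shift mm [-30.9  58.1  -7. ] roll deg -14.89 force [-1.5  0.8  1.5] gap 85.64070312281946
```

Call:
play_rows([
  [-0.06, 0.115, 0.01, 0],
  [-0.06, 0.115, 0.01, 0],
  [-0.06, 0.115, 0, 0],
  [-0.06, 0.115, 0, 0],
  [0, 0, 0, 0],
])

```text
clock: 4.47
position: [555.2, -19.7, 134.1]
orientation: [0.0, 0.571, 0.821, 0.0]
ft_force: [-1.3, -0.4, 2.7]
finger_gap: 85.2
grip_force: 1.5
```

Call:
play_rows([
  [-0.06, 0.115, 0, 0],
  [-0.06, 0.115, 0, -0.1],
  [0, 0, 0, 0],
  [0, 0, 0, 0],
])

```text
clock: 4.8
position: [564.8, -20.7, 134.2]
orientation: [0.0, 0.566, 0.824, 0.0]
ft_force: [-3.9, -0.2, 1.9]
finger_gap: 85.2
grip_force: 1.9
```

```bash
python3 - <<'E'
from h import *
print(pose()[0]["position"])
c=read_camera("scene"); cv2.imwrite("pics/s1.png",cv2.resize(c["img"][190:350,220:400],None,fx=3.5,fy=3.5)); P=pts(c); b=box(P); m=(b[...,0]>40)&(b[...,0]<128)&(b[...,1]>-55)&(b[...,1]<25)&(P[...,2]>50)&(P[...,2]<153)
if m.sum()>20: print("flap",np.arctan(np.polyfit(b[m][:,0],P[m][:,2],1)[0]),m.sum())
for a,f,g,z in (((45,38),28,85,134),((58,38),30,80,136),((60,38),34,70,139),((62,38),42,57,142)): plan(a,f,g,z)
E
```

```text
[564.77975305 -20.72836585 134.17835866]
flap 0.4003666736280444 668
B corner [-31.3 -15. ] tool shift mm [-0.1 -0.1  0.2] roll deg -0.31 force [-2.1 -0.   2.6] gap 85.62528735808303
B corner [-12.1 -15.2] tool shift mm [-7.8 13.9 -1.7] roll deg -2.31 force [-2.1 -0.   2.6] gap 85.62528735808303
B corner [  2.1 -14.3] tool shift mm [-11.5  20.9  -4.7] roll deg -6.31 force [-2.1 -0.   2.6] gap 85.62528735808303
B corner [ 21.6 -13.2] tool shift mm [-16.6  30.   -7.7] roll deg -14.31 force [-2.1 -0.   2.6] gap 85.62528735808303
```

View pics/s1.png

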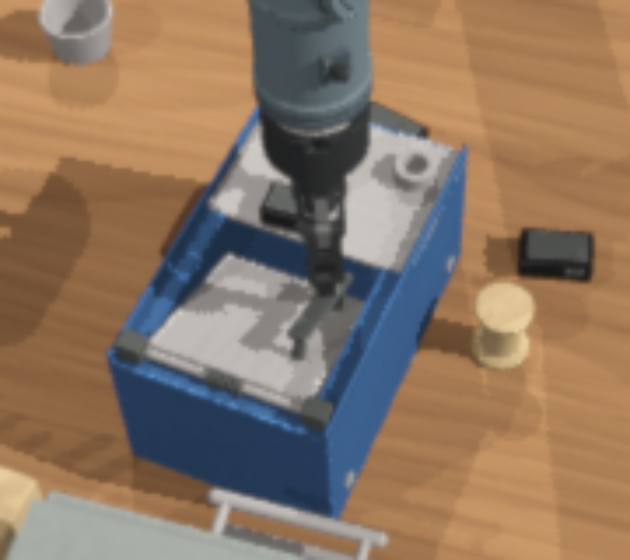

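The flap is open (0.40 rad), with the finger on the handle. The pack is at (285,205) near the ledge edge.

Call:
play_rows([
  [-0.05, 0.09, -0.02, -0.1],
  [-0.05, 0.09, -0.02, -0.1],
  [-0.05, 0.09, 0, -0.1],
  [-0.05, 0.08, 0, -0.1],
  [0, 0, 0, 0],
], grip=-0.88)

```text
clock: 5.27
position: [579.7, -22.9, 135.5]
orientation: [-0.001, 0.548, 0.836, -0.001]
ft_force: [-5.6, -0.0, 2.9]
finger_gap: 80.1
grip_force: 3.0
```

Call:
play_rows([
  [0, 0, 0, 0],
  [0, 0, 0, 0],
])

```text
clock: 5.43
position: [580.5, -22.9, 135.6]
orientation: [0.0, 0.549, 0.836, 0.0]
ft_force: [-0.0, 0.2, -0.3]
finger_gap: 80.6
grip_force: 0.0
```

```bash
python3 - <<'E'
from h import *
s,R,w=pose(); print(s["position"])
c=read_camera("wrist"); cv2.imwrite("pics/w2.png",c["img"])
c=read_camera("scene"); P=pts(c); b=box(P); m=(b[...,0]>50)&(b[...,0]<128)&(b[...,1]>-55)&(b[...,1]<25)&(P[...,2]>50)&(P[...,2]<153)
if m.sum()>20: print("flap",np.arctan(np.polyfit(b[m][:,0],P[m][:,2],1)[0]),m.sum())
for a,f,g,z in (((58,38),30,80,136),((60,38),34,70,139),((62,38),42,57,142)): plan(a,f,g,z)
E
```

```text
[580.51311683 -22.90719327 135.6483376 ]
flap 0.48499203433504506 558
B corner [-12.1 -15.2] tool shift mm [ 0.4 -0.9  0.1] roll deg 0.13 force [-0.7 -0.4  2.4] gap 80.31888451864661
B corner [  2.1 -14.3] tool shift mm [-3.6  5.9 -2.8] roll deg -3.87 force [-0.7 -0.4  2.4] gap 80.31888451864661
B corner [ 21.6 -13.2] tool shift mm [-9.1 14.8 -5.8] roll deg -11.87 force [-0.7 -0.4  2.4] gap 80.31888451864661
```

View pics/w2.png

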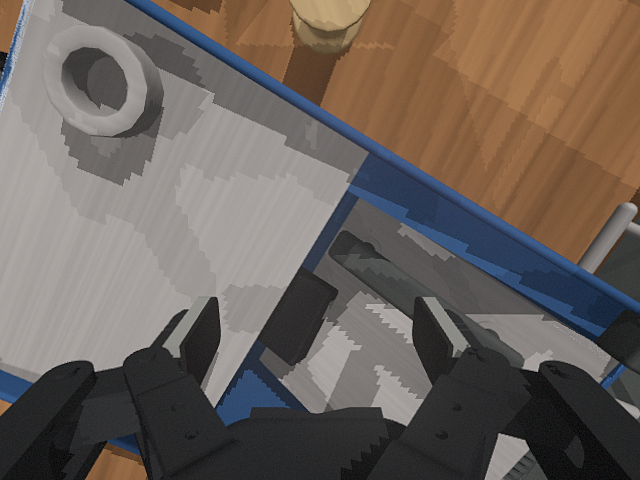

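The pack has tipped over the ledge edge and shows in the gap at (300,312). I'll hold briefly and check its height.

Call:
play_rows([
  [0, 0, 0, 0],
  [0, 0, 0, 0],
  [0, 0, 0, 0],
  [0, 0, 0, 0],
])

```text
clock: 5.87
position: [581.1, -22.8, 136.2]
orientation: [0.001, 0.549, 0.836, 0.0]
ft_force: [0.5, 0.3, 3.5]
finger_gap: 80.4
grip_force: 1.6
```

```bash
python3 - <<'E'
from h import *
s,R,w=pose(); c=read_camera("wrist"); P=towld(pts(c),s)
cv2.imwrite("pics/w3.png",c["img"][180:420,180:460])
for v in(290,310,330,345):
  for u in(285,300,315): print(u,v,box(P[v,u]).round(),P[v,u,2].round(),c["img"][v,u])
E
```

```text
285 290 [ 23. -45.] 2.0 [67 55 46]
300 290 [17. -1.] 91.0 [140 143 147]
315 290 [24.  4.] 94.0 [90 92 95]
285 310 [ 16. -17.] 90.0 [135 136 143]
300 310 [ 23. -11.] 94.0 [129 131 136]
315 310 [30. -6.] 96.0 [85 85 90]
285 330 [ 22. -28.] 92.0 [127 128 133]
300 330 [ 28. -21.] 96.0 [134 135 139]
315 330 [ 35. -15.] 100.0 [132 133 138]
285 345 [ 26. -35.] 95.0 [128 129 134]
300 345 [ 33. -29.] 98.0 [126 129 132]
315 345 [ 39. -22.] 102.0 [159 161 166]
```

View pics/w3.png

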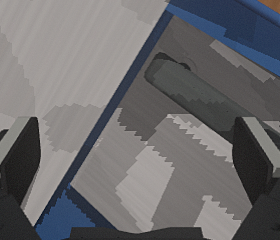

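The pack is gone from both the ledge and the flap, so it dropped through. I'll hold a moment longer, then lift straight up.

Call:
play_rows([
  [0, 0, 0, 0],
  [0, 0, 0, 0],
  [0, 0, 0, 0],
  [0, 0, -0.2, 0],
  [0, 0, -0.3, 0],
])

```text
clock: 6.33
position: [579.2, -22.8, 155.3]
orientation: [-0.001, 0.549, 0.836, -0.001]
ft_force: [-0.0, 0.1, 1.3]
finger_gap: 80.5
grip_force: 0.7
```

Call:
play_rows([
  [0, 0, -0.5, 0],
  [0, 0, -0.6, 0],
  [0, 0, -0.8, 0],
  [0, 0, -0.8, 0],
  [0, 0, -0.8, 0],
])

```text
clock: 6.75
position: [579.3, -23.0, 297.7]
orientation: [-0.0, 0.549, 0.836, -0.0]
ft_force: [1.3, -0.3, 0.2]
finger_gap: 80.3
grip_force: 0.0
```

Call:
play_rows([
  [-0.7, -0.7, 0, 0],
  [-0.7, -0.7, 0, 0],
  [-0.7, -0.7, 0, 0],
  [-0.7, -0.7, 0, 0],
  [0, 0, 0, 0],
])

```text
clock: 7.17
position: [517.4, -179.3, 297.0]
orientation: [0.001, 0.554, 0.833, -0.002]
ft_force: [-0.8, -0.0, 0.4]
finger_gap: 80.1
grip_force: 0.0
```

Call:
play_rows([
  [0, 0, 0, 0],
  [0, 0, 0, 0],
  [0, 0, 0, 0],
  [0, 0, 0, 0],
  [0, 0, 0, 0],
])

```text
clock: 7.58
position: [522.5, -168.9, 295.6]
orientation: [-0.0, 0.548, 0.837, 0.0]
ft_force: [0.1, 0.2, -0.4]
finger_gap: 80.1
grip_force: 0.0
```

```bash
python3 - <<'E'
from h import *
c=read_camera("scene"); cv2.imwrite("pics/s2.png",cv2.resize(c["img"][180:350,160:400],None,fx=3,fy=3)); P=pts(c); b=box(P); m=(b[...,0]>10)&(b[...,0]<125)&(b[...,1]>-55)&(b[...,1]<25)&(P[...,2]>50)&(P[...,2]<158)
print("flap",np.arctan(np.polyfit(b[m][:,0],P[m][:,2],1)[0]),m.sum(),np.median(P[m][:,2]))
E
```

```text
flap -0.002064391355829084 1146 152.28675983506332
```

View pics/s2.png

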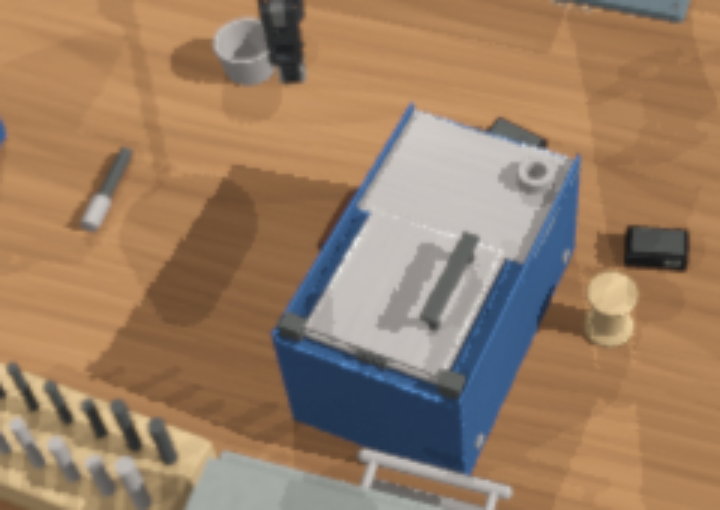

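The flap is shut, the ring is in place at (535,173), the ledge is otherwise clear and the arm is free.

```bash
python3 -c "
from bench import ticket
print(ticket.job_done())"
```

```text
the job is handed in; nothing more can be done
None
```

I pushed the pack through the held-open flap and into the box. The flap then sprang shut, the spacer ring stayed on the ledge, and I've handed the job in; no verdict came back.

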